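# Shut the plant case's front and hold its roof vent at 45 degrees

## Task

I want to mist the seedlings in the plant case from above without wetting the shelf: first slide its front pane fully shut by the wooden knob, then lift the roof vent by its steel bow handle and hold it open at 45 degrees. The vent has no stay and falls shut by itself, so do not let it drop, finish while still holding it steady at that angle, and do not let go. Leave the other things on the mantelpiece and on the case where they are.

Things in the scene. Friction and masses are not known exactly. Their poses are not given: they have to be found in the camera images.
- case: Oak-framed clear acrylic plant case fixed on the mantelpiece, 220 mm deep (x), 360 mm wide (y), 180 mm high to its flat roof. Origin: centre of its underside; its front faces its own -x (roughly towards the robot), z is up. The front is in two halves: a fixed pane at +y and a sliding pane on the -y half, which runs in a track in front of the fixed one. Roof vent in the middle of the roof.
- pane_knob (a point): Centre of the round wooden knob head on the sliding pane: 26 mm diameter, 20 mm long, its axis along the case's x. It stands out in front of the pane on a 14 mm stem: head centre 140 mm in front of the case's origin (case x = -140 mm; the front of the case is at x = -115 mm), 142 mm above the shelf and 38 mm below the roof, at case y = -150 mm when the pane is shut. Moves along the case's y with the pane.
- pane (a joint): Slide of the front pane along the case's y, m: 0 = fully shut against the right-hand post (case -y side), grows as it is opened towards the case's +y, at most 0.140. Moves with a friction of 1 to 2 N and stays where it is left. It starts partly open.
- flap_bar (a point): Middle of the straight bar of the vent's steel bow handle: bar 10 mm diameter, along the case's y, 80 mm long between two legs 8 mm thick. With the vent shut it lies at case x = -62 mm, y = 0, z = 226 mm: 34 mm above the vent's top face, 46 mm above the roof, and 12 mm ahead of the vent's front edge; nothing is between bar and roof there. It is fixed to the vent and swings with it.
- flap_hinge (a point): Point on the vent's hinge axis, midway along it: case x = +85 mm, y = 0, z = 186 mm. The axis runs along the case's y, at the vent's back edge. The middle of the bar is 152 mm from the axis, and with the vent shut lies 147 mm in front of it and 40 mm above it.
- flap (a joint): Angle of the roof vent, rad: 0 = shut, flat on the roof; grows as its front edge rises, 0.785 = 45 degrees, stop at 1.35. The vent is a framed acrylic flap 135 mm (x) by 180 mm (y) by 12 mm thick, 180 to 310 g, hinged at its back edge with a free hinge and no stay: let go, it falls shut.
- planter: Bystander: matt black ceramic planter with a plant, 110 mm diameter, 105 mm high, plant to 200 mm; origin under its centre. Leave alone.
- frame: Bystander: clear acrylic photo frame, 150 mm wide, 116 mm high, standing on a 32 mm foot; origin under its centre. Leave alone.
- coaster0: Bystander: cork coaster, 96 mm diameter, 6 mm thick, flat on the shelf in front of the case; origin under its centre. Leave alone.
- coaster1: Bystander: second cork coaster, the same, to the right of the case. Leave alone.
- stopper: Bystander: chrome bottle stopper standing on its head in front of the case, 36 mm diameter, 87 mm high; origin under its centre. Leave alone.
- mister: Bystander: amber glass mister bottle with a black trigger head, 68 mm diameter, 180 mm high, left of the case; origin under its centre. Leave alone.
- matchbox: Bystander: small matchbox, 36 x 53 x 15 mm, lying on the case's roof left of the vent; origin under its centre. Leave alone.

How it is judged:
By the outcome, as a careful person would: the job done as asked, in the order asked, and still so for the second after the job is handed in, while the arm keeps its last pose, push and grip.
It also fails if it takes over 46 s, if anything falls off the work surface, if the arm or the gripper's body presses on something with over 40 N, if the wrist force passes 120 N, or if a joint passes its speed limit or range.

## Robot

A 6-joint arm with a two-finger parallel gripper is mounted at the origin on the work surface. World frame = base frame: x ahead of the robot, y to its left, z up, the work surface at z = 0. Lengths are in m, angles in rad, forces in N, time in s.
With the tool pointing down it reaches from about 0.3 to 0.775 m from the base axis. Payload 14.6 kg.
Tool frame: the origin (TCP) lies at the very end of the fingers, on their centre line; the grasp point (between the pads) lies ctrl.grasp_offset behind it (ctrl.grasp_offset is the distance from the TCP to the grasp point, in m); z points along the fingers, y is the direction in which the jaws open and shut (so a half turn about z gives the same grasp; the last joint's range is limited). The gripper opens to 94 mm and grips with 3 to 60 N. Pads are 16 mm wide; open, the fingers measure 119 mm over their backs; the gripper's body (75 mm by 177 mm) begins 78 mm behind the grasp point.
Start: joints at [1.203, 0.3, 1.521, -0, 1.321, -0.067], TCP at [0.163, 0.525, 0.205] pointing down, gripper open.
Joint ranges: [-3.03, 3.03], [-0.79, 2.21], [0.23, 2.52], [-1.04, 4.18], [0, 3.07], [-2.55, 2.55]. Speed limits (rad/s): [2.22, 2.22, 2.57, 3.14, 3.14, 3.14].

## Interface

Orientations are given as [roll, pitch, yaw] about the fixed x, y, z axes, in that order (R = Rz(yaw) Ry(pitch) Rx(roll)).
In Python, from station import ctrl gives the robot as it stands. The module is installed in compiled form; this text tells all that it offers.
- The arm moves only by the tool carry_out, never from a script. Its argument "deltas" is a list of rows, each an object of numbers: "x", "y", "z": the shift along the tool's x, y, z in units of 0.02 m (1.0 is 0.02 m); "wx", "wy", "wz": the turn, a rotation vector about the tool's x, y, z in units of 0.08 rad (1.0 is 0.08 rad); "jaw": the opening in per cent of the stroke, from 0 (shut) to 100 (fully open). A call has 1 to 12 rows; each row shifts and turns the commanded pose from where the row before left it, along the tool's axes as they then stand; what a row does not reach is not made up. A row lasts 1/12 s, in which the tool goes at most 41.7 mm and 7.16 degrees, less where a joint would pass 70% of its speed; a pose out of reach is approached as far as the arm can. A call with a number of a shift or a turn outside -1 to 1 is refused whole. A call with a gripper value outside its range is refused whole. The fingers move at their own pace and stop on an object; "squeeze" is the grip in N (left out, the last holds). Time passes only in rows, so rows that do not move let the fingers close. It gives the time, the measured TCP pose, the force and the opening at its end, in the units of the state.
- ctrl.get_obs(): the state, without advancing time (a new reading comes with each control period).
- ctrl.camera(name): name is "scene" or "side" or "wrist"; returns the picture (384x512x3 uint8, blue, green, red); there is no depth.
- ctrl.camera_params(name): a dict with "mtx" (3x3 intrinsics, pixels), "origin" and "attitude" of the camera in the world. Camera axes: x right, y down, z forward; pixel columns grow to the right and rows downward; lengths in m; the calibration is good to about 2 mm. A picture is of the moment at which its call begins: read the wrist's pose just before it. camera_params takes no time and is no camera call; for the wrist camera it gives the pose at the moment of the call.
- ctrl.hand_in(): hands the job in, once; it reports no verdict.
Trained networks look in the newest picture that a camera, given by its name, has taken for a name from the list of things; names that differ only in an ending like _2 or _b are one class to them, and where a whole thing is asked for, a point or a joint stands for the part that bears it (a point fixed in the world has none). Each returns a list of dicts, best first, with "conf" (0 to 1); they miss things now and then, are a little off and sometimes report something else, mostly with a low value. They report only what shows in the picture. A call takes as long as a camera call.
- ctrl.boxes_of(camera, label): "rect" ([left, top, right, bottom] in pixels, round what is visible of it).
- ctrl.mark_of(camera, label): "position" ([row, column] in pixels: a listed point, or the origin of a listed thing).
The state is a dict: "time_s": time; "qpos": joint angles; "joint_vel": joint speeds; "tau": joint torques, N m; "ee_pos": TCP position; "eef_rot": TCP orientation; "force": force on the tool from outside, world axes, zero at the start; "moment": the same for the moment, N m; "grip_width": finger opening in m.
Only numpy, scipy, OpenCV 4.12 (cv2) and the standard library are available. Lean on these libraries where they do the work, as an engineer would, in place of code of your own. Each camera call takes 0.05 s, during which the arm holds its last target.

## Working session

There is one attempt and no reset: what is moved stays moved. The work goes in short steps, Python scripts to look and compute and a tool call to move; the robot and the scene stay as the last step left them, time stands still between calls to the robot, and variables do not carry over. Pictures are saved under pics/ and viewed, and the job is handed in when it is done.

Besides the shell and the picture viewer there is one more tool, called after "Emit:" in YAML: its name, and indented under it one key for each argument. carry_out: Moves the arm, as the interface text tells. Its arguments: {"type":"object","properties":{"deltas":{"type":"array"},"squeeze":{"type":"number"}},"required":["deltas"]}

```bash
mkdir -p pics; ls
python3 - <<'E'
from station import ctrl
import cv2,numpy as np
print(ctrl.get_obs(), ctrl.grasp_offset)
for c in ["scene","side","wrist"]:
    p=ctrl.camera_params(c); print(c,p)
    im=ctrl.camera(c); cv2.imwrite(f"pics/{c}0.png",im)
    if c!="wrist":
        for l in ["case","pane_knob","flap_bar","flap_hinge","planter","frame","coaster0","stopper","mister","matchbox"]:
            print(c,l,[(np.round(d["position"]).tolist(),round(d["conf"],2)) for d in ctrl.mark_of(c,l)][:3])
print(ctrl.get_obs()["time_s"])
E
```

```text
pics
{'time_s': 0.0, 'qpos': array([ 1.20340105e+00,  3.00479339e-01,  1.52156233e+00, -1.85755633e-05,
        1.32069986e+00, -6.66053674e-02]), 'joint_vel': array([-5.97320946e-04, -4.21161667e-04,  5.89811478e-04,  3.27926814e-05,
        2.29080756e-04,  8.05550300e-04]), 'tau': array([-3.17103550e-04, -5.31807983e+01, -3.52732229e+01,  7.08386488e-02,
        2.44464056e-02, -1.49959574e-04]), 'ee_pos': array([0.16286934, 0.52506415, 0.20488974]), 'eef_rot': array([-3.14044512e+00, -5.85126932e-05,  2.84080732e+00]), 'force': array([ 0.08684809, -0.05142219,  0.46748827]), 'moment': array([ 0.01759691, -0.01028345,  0.01483921]), 'grip_width': 0.0941239024949846} 0.0188
scene {'mtx': array([[390.96402671,   0.        , 257.10152373],
       [  0.        , 390.96402671, 185.7546598 ],
       [  0.        ,   0.        ,   1.        ]]), 'origin': array([ 0.01052179, -0.38396142,  0.98772411]), 'attitude': array([-2.41625841,  0.00961658, -0.87309828])}
scene case [([214.0, 279.0], 0.81), ([178.0, 257.0], 0.57)]
scene pane_knob [([222.0, 255.0], 0.95)]
scene flap_bar [([178.0, 25
[... 648 characters left out ...]
 case [([312.0, 199.0], 0.61)]
side pane_knob [([197.0, 211.0], 0.65)]
side flap_bar [([176.0, 234.0], 0.94)]
side flap_hinge [([194.0, 294.0], 0.95)]
side planter [([324.0, 248.0], 0.5)]
side frame [([324.0, 249.0], 0.78)]
side coaster0 [([312.0, 201.0], 0.62), ([217.0, 196.0], 0.6)]
side stopper [([187.0, 208.0], 0.43)]
side mister [([130.0, 265.0], 0.56)]
side matchbox [([150.0, 280.0], 0.78)]
wrist {'mtx': array([[336.2021283 ,   0.        , 255.61593344],
       [  0.        , 336.2021283 , 193.53488526],
       [  0.        ,   0.        ,   1.        ]]), 'origin': array([0.09390373, 0.54736868, 0.38466458]), 'attitude': array([ 2.88558942e+00, -4.53396798e-04,  1.26939300e+00])}
1.15
```

View pics/scene0.png

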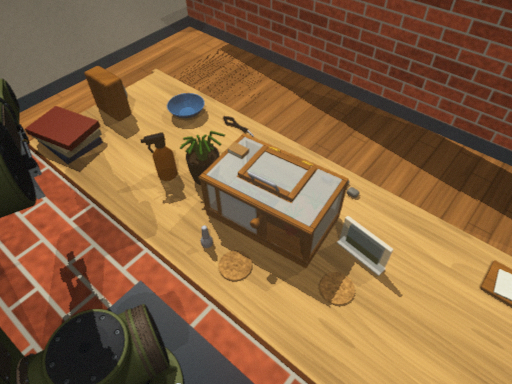

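View pics/side0.png

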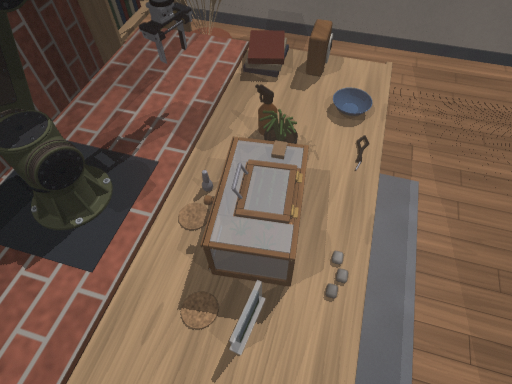

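View pics/wrist0.png

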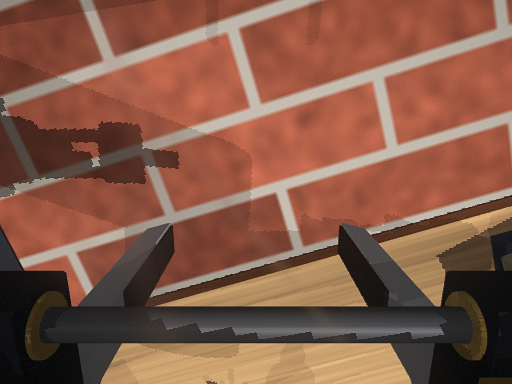

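The scene view shows the bar near (178,257) and the knob near (222,255), given as row, column. The side view has the bar at (176,234), the hinge at (194,294) and the knob near (197,211). Next I'll zoom in to pick out the roof corners.

Run:
```python
import cv2
a=cv2.imread("pics/scene0.png")[125:275,180:380]; cv2.imwrite("pics/sz.png",cv2.resize(a,None,fx=4,fy=4,interpolation=cv2.INTER_CUBIC))
a=cv2.imread("pics/side0.png")[130:285,180:320]; cv2.imwrite("pics/dz.png",cv2.resize(a,None,fx=3.8,fy=3.8,interpolation=cv2.INTER_CUBIC))
```

```text
(no output)
```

View pics/sz.png

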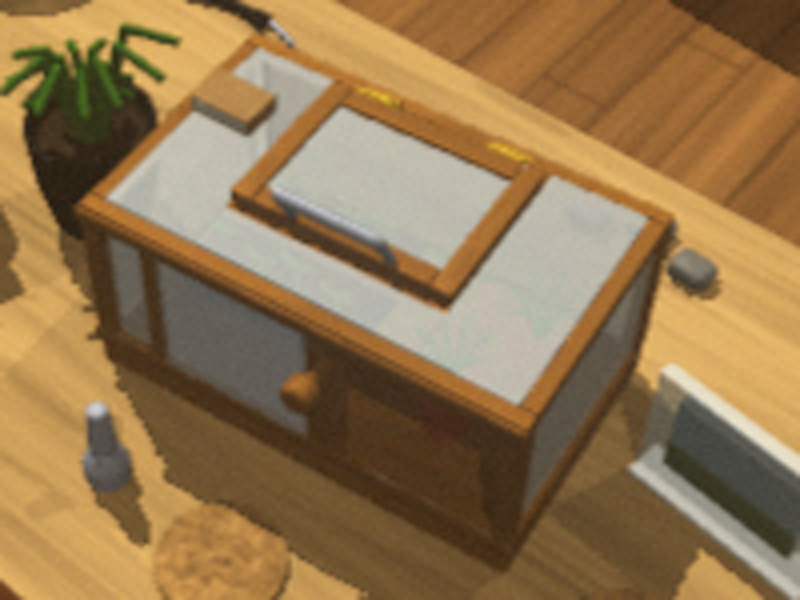

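View pics/dz.png

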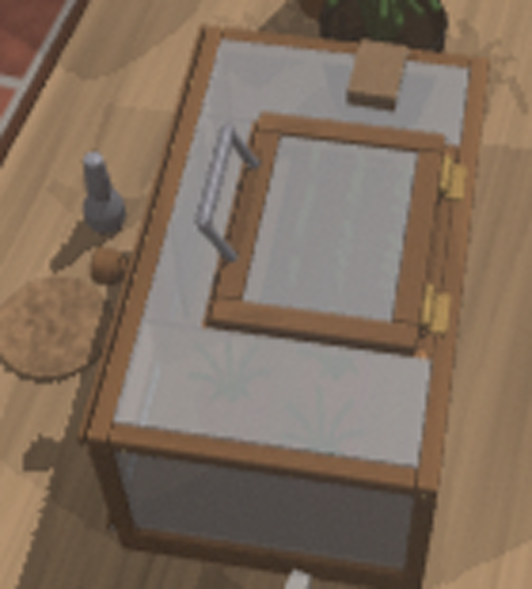

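```bash
cat > h.py <<'E'
import numpy as np
from scipy.spatial.transform import Rotation as R
from scipy.optimize import least_squares
from station import ctrl
def proj(cam,P):
    p=ctrl.camera_params(cam); Rm=R.from_euler('xyz',p['attitude']).as_matrix()
    c=(np.atleast_2d(P)-p['origin'])@Rm
    uv=c@p['mtx'].T
    return uv[:,:2]/uv[:,2:]
def case2w(c,P):
    P=np.atleast_2d(P); x,y,yaw=c
    return P@R.from_euler('z',yaw).as_matrix().T+np.array([x,y,0])
E
python3 - <<'E'
from h import *
C=[[-.11,.18,.18],[-.11,-.18,.18],[.11,-.18,.18],[.11,.18,.18]]
bar=[-.062,0,.226]; hin=[.085,0,.186]
obs={'scene':np.array([[199.5,176],[312.5,233],[348,179.5],[244.5,134.5],[257.5,178],[287,157],[254.8,222.8]]),
'side':np.array([[234.5,137.4],[202.4,245.3],[294.7,259],[308.2,145],[233.5,176],[294,194],[209,199.5]])}
def res(p,flat=True):
    P=case2w(p[:3],C+[bar,hin,[-.14,-.15+p[3],.142]])
    r=np.concatenate([proj(c,P)-obs[c] for c in obs])
    return r.ravel() if flat else r
best=None
for yaw in (-.5,0,.5):
    s=least_squares(res,[.55,0,yaw,.05],loss='soft_l1',x_scale=[.01,.01,.01,.01])
    if best is None or s.cost<best.cost: best=s
print(best.x,best.cost); print(np.round(res(best.x,False),1))
c=best.x[:3]
for n,P in dict(knob=[-.14,-.15+best.x[3],.142],knobshut=[-.14,-.15,.142],bar=bar,hinge=hin).items(): print(n,case2w(c,P))
E
```

```text
[0.61111665 0.06841929 0.11678168 0.1225895 ] 14.125758812658608
[[-0.2 -0.9]
 [-0.4 -0.8]
 [ 1.  -1.8]
 [-1.1 -2.3]
 [ 4.3  1. ]
 [ 2.1  0.1]
 [-0.2 -0.3]
 [-0.8 -1.3]
 [-0.9  0. ]
 [-0.1  0.4]
 [ 0.1 -0.1]
 [ 2.5  0.3]
 [-1.2 -1. ]
 [-1.3  0.1]]
knob [[0.475264   0.02488319 0.142     ]]
knobshut [[ 0.48954769 -0.09687132  0.142     ]]
bar [[0.54953895 0.06119527 0.226     ]]
hinge [[0.6955377  0.07832319 0.186     ]]
```

The fit puts the case at about (0.611, 0.068) with yaw 0.117, and the pane about 0.12 m open. The bar mark from the network was a few pixels off, but the bar seen in the zoomed picture agrees with the fit. I'm now moving high and over towards the knob.

Emit:
carry_out:
  deltas:
    - {"z": -1}
    - {"z": -1, "x": -0.5, "y": -0.4}
    - {"x": -1, "y": -0.86, "z": -1}
    - {"x": -1, "y": -0.86, "z": -1}
    - {"x": -1, "y": -0.86, "z": -1}
    - {"x": -1, "y": -0.86}
    - {"x": -1, "y": -0.86}
    - {"x": -1, "y": -0.86}
    - {"x": -1, "y": -0.86}
    - {"x": -1, "y": -0.86}
    - {"x": -1, "y": -0.86}
    - {"x": -1, "y": -0.86}

```text
invalid input
```

Emit:
carry_out:
  deltas:
    - {"x": -1, "y": -0.86}
    - {"x": -1, "y": -0.86}
    - {"x": -1, "y": -0.86}
    - {"x": -1, "y": -0.86}
    - {"x": -1, "y": -0.86}
    - {"x": -1, "y": -0.86}
    - {"x": -1, "y": -0.86}
    - {"wz": -1}
    - {"wz": -1}
    - {"wz": -1}
    - {"wz": -1}
    - {"wz": -1}

```text
invalid input
```

```bash
cat >> h.py <<'E'
CASE=np.array([0.6111,0.0684,0.1168])
def todo(target,Rt=None):
    "shift in tool axes/units and turn (rotvec in tool axes, units) from measured pose"
    o=ctrl.get_obs(); Rm=R.from_euler('xyz',o['eef_rot'])
    print('t',round(o['time_s'],2),'pos',np.round(o['ee_pos'],4),'rpy',np.round(o['eef_rot'],3),'F',np.round(o['force'],1),'w',round(o['grip_width'],4),'q',np.round(o['qpos'],2))
    print('shift',np.round(Rm.inv().apply(np.asarray(target)-o['ee_pos'])/.02,2))
    if Rt is not None: print('turn',np.round((Rm.inv()*Rt).as_rotvec()/.08,2))
def down(yawx): return R.from_euler('xyz',[np.pi,0,yawx])
E
python3 - <<'E'
from h import *
import cv2
k=case2w(CASE,[-.14,-.15+.1226,.142])[0]
todo(k-[0,0,.0188],down(np.pi+.1168))
im=ctrl.camera('wrist'); cv2.imwrite('pics/w1.png',im)
print(proj('wrist',k),[(d['position'],d['conf']) for d in ctrl.mark_of('wrist','pane_knob')])
E
```

```text
t 1.15 pos [0.163  0.5253 0.2054] rpy [-3.142  0.     2.841] F [ 0.4 -0.7 -0.7] w 0.094 q [ 1.2   0.3   1.52 -0.    1.32 -0.07]
shift [-22.33 -19.27   4.11]
turn [-0.    0.   -5.22]
[[-98.74787634 598.49281082]] []
```

View pics/w1.png

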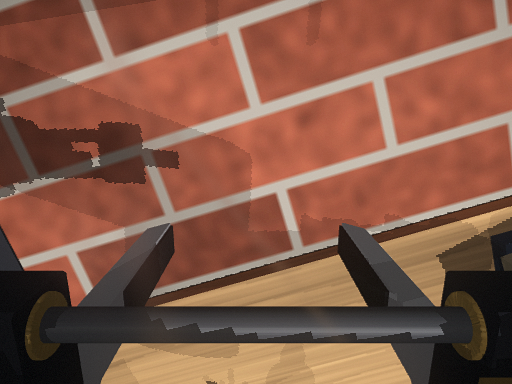

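Both calls were refused, and the picture shows the arm still over the floor at its start. I'll try again with every field filled in.

Emit:
carry_out:
  deltas:
    - {"x": 0, "y": 0, "z": -1, "wx": 0, "wy": 0, "wz": 0, "jaw": 100}
    - {"x": -0.5, "y": -0.4, "z": -1, "wx": 0, "wy": 0, "wz": 0, "jaw": 100}
    - {"x": -1, "y": -0.86, "z": -1, "wx": 0, "wy": 0, "wz": 0, "jaw": 100}
    - {"x": -1, "y": -0.86, "z": -1, "wx": 0, "wy": 0, "wz": 0, "jaw": 100}
    - {"x": -1, "y": -0.86, "z": -1, "wx": 0, "wy": 0, "wz": 0, "jaw": 100}
    - {"x": -1, "y": -0.86, "z": 0, "wx": 0, "wy": 0, "wz": 0, "jaw": 100}
    - {"x": -1, "y": -0.86, "z": 0, "wx": 0, "wy": 0, "wz": 0, "jaw": 100}
    - {"x": -1, "y": -0.86, "z": 0, "wx": 0, "wy": 0, "wz": 0, "jaw": 100}
    - {"x": -1, "y": -0.86, "z": 0, "wx": 0, "wy": 0, "wz": 0, "jaw": 100}
    - {"x": -1, "y": -0.86, "z": 0, "wx": 0, "wy": 0, "wz": 0, "jaw": 100}
    - {"x": -1, "y": -0.86, "z": 0, "wx": 0, "wy": 0, "wz": 0, "jaw": 100}
    - {"x": -1, "y": -0.86, "z": 0, "wx": 0, "wy": 0, "wz": 0, "jaw": 100}

```text
time_s: 2.25
ee_pos: [0.3106, 0.29, 0.3056]
eef_rot: [3.141, 0.0, 2.841]
force: [-0.0, -0.2, 0.3]
grip_width: 0.0942
```

Emit:
carry_out:
  deltas:
    - {"x": -1, "y": -0.86, "z": 0, "wx": 0, "wy": 0, "wz": -0.45, "jaw": 100}
    - {"x": -1, "y": -0.82, "z": 0, "wx": 0, "wy": 0, "wz": -0.45, "jaw": 100}
    - {"x": -1, "y": -0.78, "z": 0, "wx": 0, "wy": 0, "wz": -0.45, "jaw": 100}
    - {"x": -1, "y": -0.74, "z": 0, "wx": 0, "wy": 0, "wz": -0.45, "jaw": 100}
    - {"x": -1, "y": -0.7, "z": 0, "wx": 0, "wy": 0, "wz": -0.45, "jaw": 100}
    - {"x": -1, "y": -0.66, "z": 0, "wx": 0, "wy": 0, "wz": -0.45, "jaw": 100}
    - {"x": -1, "y": -0.6, "z": 0, "wx": 0, "wy": 0, "wz": -0.45, "jaw": 100}
    - {"x": -0.8, "y": -0.6, "z": 0, "wx": 0, "wy": 0, "wz": -0.45, "jaw": 100}
    - {"x": -0.8, "y": -0.6, "z": 0, "wx": 0, "wy": 0, "wz": -0.45, "jaw": 100}
    - {"x": -0.5, "y": -0.6, "z": 0, "wx": 0, "wy": 0, "wz": -0.45, "jaw": 100}
    - {"x": 0, "y": -0.6, "z": 0, "wx": 0, "wy": 0, "wz": -0.45, "jaw": 100}
    - {"x": 0, "y": 0, "z": 0, "wx": 0, "wy": 0, "wz": -0.25, "jaw": 100}

```text
time_s: 3.25
ee_pos: [0.4693, 0.1134, 0.3052]
eef_rot: [-3.141, -0.0, -3.026]
force: [0.5, 0.4, 0.3]
grip_width: 0.094
```

Run:
```python
from h import *
import cv2
k=case2w(CASE,[-.14,-.15+.1226,.142])[0]
todo(k-[0,0,.0188],down(np.pi+.1168))
im=ctrl.camera('wrist'); cv2.imwrite('pics/w2.png',im)
print(proj('wrist',k),[(d['position'],d['conf']) for d in ctrl.mark_of('wrist','pane_knob')])
```

```text
t 3.25 pos [0.4693 0.1134 0.3052] rpy [-3.141 -0.    -3.026] F [0.5 0.4 0.3] w 0.094 q [ 0.16  0.09  1.54 -0.    1.51 -1.52]
shift [ 0.21 -4.43  9.1 ]
turn [-0.   -0.01 -0.02]
[[168.95323343 173.48715024]] [([178.1, 165.5], 0.61)]
```

View pics/w2.png

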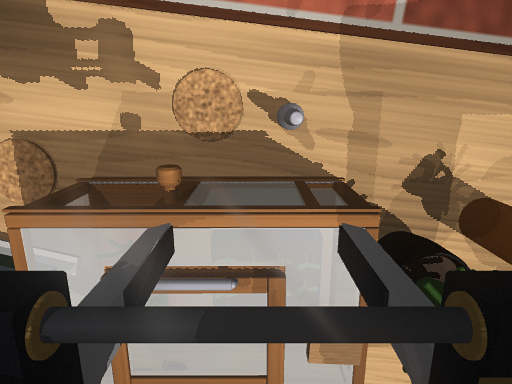

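The wrist view shows the knob head near column 168, row 175. That is about 5 px left of the prediction. I'll refit the case with this view added.

Run:
```python
import cv2
a=cv2.imread("pics/w2.png")[155:300,0:400]; cv2.imwrite("pics/w2z.png",cv2.resize(a,None,fx=2,fy=2,interpolation=cv2.INTER_CUBIC))
from h import *
for n,P in dict(fl=[-.11,.18,.18],fr=[-.11,-.18,.18],barp=[-.062,.04,.226],barm=[-.062,-.04,.226],knob=[-.14,-.0274,.142]).items(): print(n,proj('wrist',case2w(CASE,P)))
```

```text
fl [[378.67651174 211.86998464]]
fr [[6.26426622e-02 2.12981997e+02]]
barp [[228.9032461  282.38688564]]
barm [[135.30008469 282.65999004]]
knob [[168.38233732 173.67089557]]
```

View pics/w2z.png

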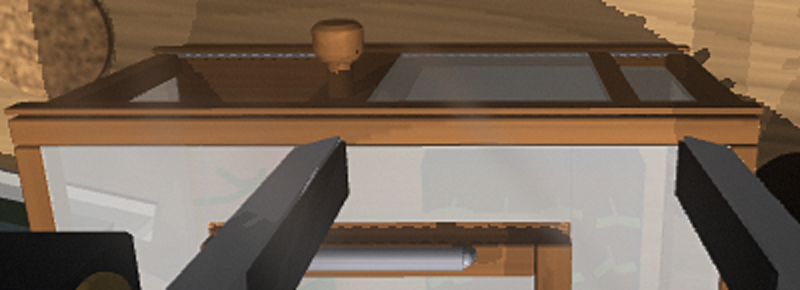

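With the settled pose the prediction is (168.4, 173.7), which matches the knob. Next I'll read the remaining move.

Run:
```python
from h import *
k=case2w(CASE,[-.14,-.15+.1226,.142])[0]
todo(k-[0,0,.0188],down(np.pi+.1168))
```

```text
t 3.35 pos [0.4688 0.1149 0.3055] rpy [ 3.141  0.    -3.027] F [-0.4  0.3 -0.5] w 0.094 q [ 0.16  0.09  1.54  0.    1.51 -1.52]
shift [ 0.2  -4.51  9.11]
turn [ 0.    0.   -0.03]
```

Emit:
carry_out:
  deltas:
    - {"x": 0.2, "y": -0.5, "z": 0, "wx": 0, "wy": 0, "wz": 0, "jaw": 100}
    - {"x": 0, "y": -1, "z": 0, "wx": 0, "wy": 0, "wz": 0, "jaw": 100}
    - {"x": 0, "y": -1, "z": 0.6, "wx": 0, "wy": 0, "wz": 0, "jaw": 100}
    - {"x": 0, "y": -1, "z": 1, "wx": 0, "wy": 0, "wz": 0, "jaw": 100}
    - {"x": 0, "y": -0.7, "z": 1, "wx": 0, "wy": 0, "wz": 0, "jaw": 100}
    - {"x": 0, "y": -0.3, "z": 1, "wx": 0, "wy": 0, "wz": 0, "jaw": 100}
    - {"x": 0, "y": 0, "z": 1, "wx": 0, "wy": 0, "wz": 0, "jaw": 100}
    - {"x": 0, "y": 0, "z": 1, "wx": 0, "wy": 0, "wz": 0, "jaw": 100}
    - {"x": 0, "y": 0, "z": 1, "wx": 0, "wy": 0, "wz": 0, "jaw": 100}
    - {"x": 0, "y": 0, "z": 1, "wx": 0, "wy": 0, "wz": 0, "jaw": 100}
    - {"x": 0, "y": 0, "z": 0.9, "wx": 0, "wy": 0, "wz": 0, "jaw": 100}
    - {"x": 0, "y": 0, "z": 0.6, "wx": 0, "wy": 0, "wz": 0, "jaw": 100}

```text
time_s: 4.35
ee_pos: [0.4744, 0.0251, 0.122]
eef_rot: [3.141, -0.001, -3.027]
force: [0.5, 0.0, -0.4]
grip_width: 0.0941
```

Emit:
carry_out:
  deltas:
    - {"x": 0, "y": 0, "z": 0, "wx": 0, "wy": 0, "wz": 0, "jaw": 100}
    - {"x": 0, "y": 0, "z": 0, "wx": 0, "wy": 0, "wz": 0, "jaw": 20}
    - {"x": 0, "y": 0, "z": 0, "wx": 0, "wy": 0, "wz": 0, "jaw": 10}
    - {"x": 0, "y": 0, "z": 0, "wx": 0, "wy": 0, "wz": 0, "jaw": 10}
    - {"x": 0, "y": 0, "z": 0, "wx": 0, "wy": 0, "wz": 0, "jaw": 10}
    - {"x": 0, "y": 0, "z": 0, "wx": 0, "wy": 0, "wz": 0, "jaw": 10}
  squeeze: 8

```text
time_s: 4.85
ee_pos: [0.4755, 0.025, 0.124]
eef_rot: [-3.141, 0.001, -3.026]
force: [0.0, 0.4, -0.3]
grip_width: 0.0639
```

Run:
```python
from h import *
import cv2
k=case2w(CASE,[-.14,-.15,.142])[0]
todo(k-[0,0,.0188],down(np.pi+.1168))
im=ctrl.camera('wrist'); im2=ctrl.camera('scene'); cv2.imwrite('pics/w3.png',im)
cv2.imwrite('pics/s3.png',im2)
```

```text
t 4.85 pos [0.4755 0.025  0.124 ] rpy [-3.141e+00  1.000e-03 -3.026e+00] F [ 0.   0.4 -0.3] w 0.0639 q [-0.02  0.22  1.82  0.    1.1  -1.71]
shift [ 0.   -6.13  0.04]
turn [-0.    0.01 -0.02]
```

View pics/w3.png

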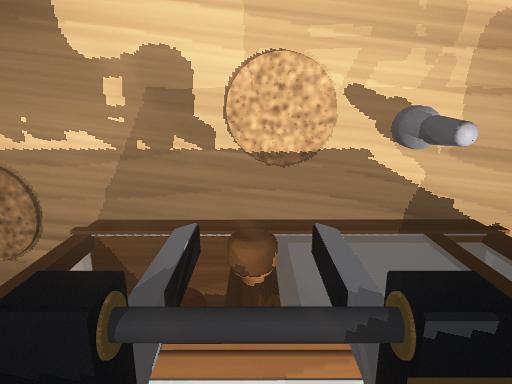

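View pics/s3.png

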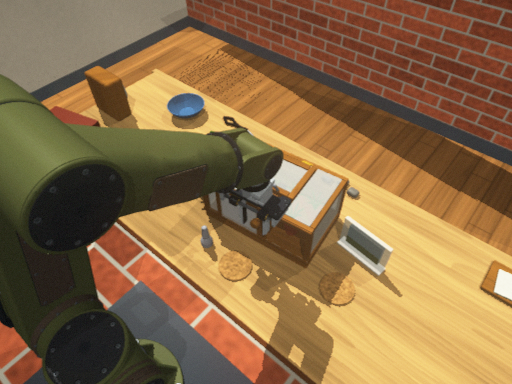

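The knob (about (250,255) in the wrist view) is centred between the fingers, which are still closing. I'll close on it.

Emit:
carry_out:
  deltas:
    - {"x": 0, "y": 0, "z": 0, "wx": 0, "wy": 0, "wz": 0, "jaw": 10}
    - {"x": 0, "y": 0, "z": 0, "wx": 0, "wy": 0, "wz": 0, "jaw": 10}
    - {"x": 0, "y": 0, "z": 0, "wx": 0, "wy": 0, "wz": 0, "jaw": 10}
    - {"x": 0, "y": 0, "z": 0, "wx": 0, "wy": 0, "wz": 0, "jaw": 10}
    - {"x": 0, "y": 0, "z": 0, "wx": 0, "wy": 0, "wz": 0, "jaw": 10}
    - {"x": 0, "y": 0, "z": 0, "wx": 0, "wy": 0, "wz": 0, "jaw": 10}
  squeeze: 8

```text
time_s: 5.45
ee_pos: [0.4753, 0.0249, 0.1234]
eef_rot: [-3.141, -0.0, -3.026]
force: [-0.3, 0.0, -0.1]
grip_width: 0.0252
```

Emit:
carry_out:
  deltas:
    - {"x": 0, "y": -0.3, "z": 0, "wx": 0, "wy": 0, "wz": 0, "jaw": 10}
    - {"x": 0, "y": -0.5, "z": 0, "wx": 0, "wy": 0, "wz": 0, "jaw": 10}
    - {"x": 0, "y": -0.5, "z": 0, "wx": 0, "wy": 0, "wz": 0, "jaw": 10}
    - {"x": 0, "y": -0.5, "z": 0, "wx": 0, "wy": 0, "wz": 0, "jaw": 10}
    - {"x": 0, "y": -0.5, "z": 0, "wx": 0, "wy": 0, "wz": 0, "jaw": 10}
    - {"x": 0, "y": -0.5, "z": 0, "wx": 0, "wy": 0, "wz": 0, "jaw": 10}
    - {"x": 0, "y": -0.5, "z": 0, "wx": 0, "wy": 0, "wz": 0, "jaw": 10}
    - {"x": 0, "y": -0.5, "z": 0, "wx": 0, "wy": 0, "wz": 0, "jaw": 10}
    - {"x": 0, "y": -0.5, "z": 0, "wx": 0, "wy": 0, "wz": 0, "jaw": 10}
    - {"x": 0, "y": -0.5, "z": 0, "wx": 0, "wy": 0, "wz": 0, "jaw": 10}
    - {"x": 0, "y": -0.5, "z": 0, "wx": 0, "wy": 0, "wz": 0, "jaw": 10}
    - {"x": 0, "y": -0.3, "z": 0, "wx": 0, "wy": 0, "wz": 0, "jaw": 10}

```text
time_s: 6.45
ee_pos: [0.4884, -0.0875, 0.1235]
eef_rot: [-3.141, 0.0, -3.027]
force: [2.6, 1.8, -0.9]
grip_width: 0.0254
```

Emit:
carry_out:
  deltas:
    - {"x": 0, "y": -0.2, "z": 0, "wx": 0, "wy": 0, "wz": 0, "jaw": 10}
    - {"x": 0, "y": -0.1, "z": 0, "wx": 0, "wy": 0, "wz": 0, "jaw": 10}
    - {"x": 0, "y": -0.1, "z": 0, "wx": 0, "wy": 0, "wz": 0, "jaw": 10}
    - {"x": 0, "y": -0.1, "z": 0, "wx": 0, "wy": 0, "wz": 0, "jaw": 10}

```text
time_s: 6.78
ee_pos: [0.4894, -0.0961, 0.1235]
eef_rot: [3.142, 0.0, -3.026]
force: [4.0, 1.9, -2.1]
grip_width: 0.0253
```

Run:
```python
from h import *
k=case2w(CASE,[-.14,-.15,.142])[0]
todo(k-[0,0,.0188],down(np.pi+.1168))
```

```text
t 6.78 pos [ 0.4894 -0.0961  0.1235] rpy [ 3.142  0.    -3.026] F [ 4.   1.9 -2.1] w 0.0253 q [-0.27  0.27  1.76  0.    1.11 -1.95]
shift [-0.   -0.04  0.01]
turn [ 0.    0.   -0.02]
```

Emit:
carry_out:
  deltas:
    - {"x": 0, "y": -0.1, "z": 0, "wx": 0, "wy": 0, "wz": 0, "jaw": 10}
    - {"x": 0, "y": -0.1, "z": 0, "wx": 0, "wy": 0, "wz": 0, "jaw": 10}
    - {"x": 0, "y": 0, "z": 0, "wx": 0, "wy": 0, "wz": 0, "jaw": 10}

```text
time_s: 7.03
ee_pos: [0.4896, -0.0985, 0.1233]
eef_rot: [3.138, -0.0, -3.026]
force: [3.1, 16.6, 0.9]
grip_width: 0.0281
```

Run:
```python
from h import *
k=case2w(CASE,[-.14,-.15,.142])[0]
todo(k-[0,0,.0188],down(np.pi+.1168))
```

```text
t 7.03 pos [ 0.4896 -0.0985  0.1233] rpy [ 3.138 -0.    -3.026] F [ 3.1 16.6  0.9] w 0.0281 q [-0.27  0.28  1.75  0.    1.11 -1.96]
shift [-0.01  0.08  0.01]
turn [ 0.04 -0.01 -0.02]
```

The reaction rose to 17 N and the knob stopped at about y = -0.098, close to the predicted shut position of -0.097. So the pane is shut. I'll release it and rise straight up.

Emit:
carry_out:
  deltas:
    - {"x": 0, "y": 0, "z": 0, "wx": 0, "wy": 0, "wz": 0, "jaw": 60}
    - {"x": 0, "y": 0, "z": 0, "wx": 0, "wy": 0, "wz": 0, "jaw": 60}
    - {"x": 0, "y": 0, "z": 0, "wx": 0, "wy": 0, "wz": 0, "jaw": 60}
    - {"x": 0, "y": 0, "z": 0, "wx": 0, "wy": 0, "wz": 0, "jaw": 60}
    - {"x": 0, "y": 0, "z": -0.5, "wx": 0, "wy": 0, "wz": 0, "jaw": 60}
    - {"x": 0, "y": 0, "z": -1, "wx": 0, "wy": 0, "wz": 0, "jaw": 60}
    - {"x": 0, "y": 0, "z": -1, "wx": 0, "wy": 0, "wz": 0, "jaw": 60}
    - {"x": 0, "y": 0, "z": -1, "wx": 0, "wy": 0, "wz": 0, "jaw": 60}
    - {"x": 0, "y": 0, "z": -1, "wx": 0, "wy": 0, "wz": 0, "jaw": 60}
    - {"x": 0, "y": 0, "z": -1, "wx": 0, "wy": 0, "wz": 0, "jaw": 60}
    - {"x": 0, "y": 0, "z": -1, "wx": 0, "wy": 0, "wz": 0, "jaw": 60}
    - {"x": 0, "y": 0, "z": -1, "wx": 0, "wy": 0, "wz": 0, "jaw": 60}

```text
time_s: 8.03
ee_pos: [0.4895, -0.1003, 0.2753]
eef_rot: [-3.141, 0.0, -3.027]
force: [0.4, -0.9, 0.0]
grip_width: 0.0564
```

Emit:
carry_out:
  deltas:
    - {"x": 0, "y": 0, "z": -0.5, "wx": 0, "wy": 0, "wz": 1, "jaw": 60}
    - {"x": 0, "y": 0, "z": -0.2, "wx": 0, "wy": 0, "wz": 1, "jaw": 60}
    - {"x": 0, "y": 0, "z": 0, "wx": 0, "wy": 0, "wz": 1, "jaw": 60}
    - {"x": 0, "y": 0, "z": 0, "wx": 0, "wy": 0, "wz": 1, "jaw": 60}
    - {"x": 0, "y": 0, "z": 0, "wx": 0, "wy": 0, "wz": 1, "jaw": 60}
    - {"x": 0, "y": 0, "z": 0, "wx": 0, "wy": 0, "wz": 1, "jaw": 60}
    - {"x": 0, "y": 0, "z": 0, "wx": 0, "wy": 0, "wz": 1, "jaw": 60}
    - {"x": 0, "y": 0, "z": 0, "wx": 0, "wy": 0, "wz": 1, "jaw": 60}
    - {"x": 0, "y": 0, "z": 0, "wx": 0, "wy": 0, "wz": 1, "jaw": 60}
    - {"x": 0, "y": 0, "z": 0, "wx": 0, "wy": 0, "wz": 1, "jaw": 60}
    - {"x": 0, "y": 0, "z": 0, "wx": 0, "wy": 0, "wz": 1, "jaw": 60}
    - {"x": 0, "y": 0, "z": 0, "wx": 0, "wy": 0, "wz": 1, "jaw": 60}

```text
time_s: 9.03
ee_pos: [0.4896, -0.1003, 0.2883]
eef_rot: [3.142, 0.0, 2.293]
force: [0.1, -0.3, 0.3]
grip_width: 0.0561
```

```bash
cat >> h.py <<'E'
BAR=np.array([-.062,0,.226]); HIN=np.array([.085,0,.186])
def barpose(flap,tilt0,back=0.,case=None):
    "TCP target and rotation gripping bar at vent angle flap; tool tilted forward by tilt0 at flap=0, turning with vent"
    case=CASE if case is None else case
    Rf=R.from_euler('y',flap)   # -x -> +z
    b=HIN+Rf.apply(BAR-HIN)
    t=tilt0-flap
    d=np.array([np.sin(t),0,-np.cos(t)])
    zt=d; yt=np.array([np.cos(t),0,np.sin(t)]); xt=np.cross(yt,zt)
    Rc=R.from_euler('z',case[2])
    Rt=Rc*R.from_matrix(np.c_[xt,yt,zt])
    p=case2w(case,b+d*(.0188-back))[0]
    return p,Rt
E
python3 - <<'E'
from h import *
import cv2
print(barpose(.1,0)[1].as_matrix().round(2))
todo(*barpose(0,.0,.09)); todo(*barpose(0,.7,.08))
cv2.imwrite('pics/s4.png',ctrl.camera('scene')); 
print(proj('scene',case2w(CASE,[-.14,-.15,.142])))
print([(d['position'],d['conf']) for d in ctrl.mark_of('scene','pane_knob')])
E
```

```text
[[-0.12  0.99 -0.1 ]
 [ 0.99  0.12 -0.01]
 [ 0.   -0.1  -1.  ]]
t 9.03 pos [ 0.4896 -0.1003  0.2883] rpy [3.142 0.    2.293] F [ 0.1 -0.3  0.3] w 0.0561 q [-0.28  0.13  1.53 -0.    1.48 -1.  ]
shift [ 4.08  7.59 -0.45]
turn [0.   0.01 7.56]
t 9.03 pos [ 0.4896 -0.1003  0.2883] rpy [3.142 0.    2.293] F [ 0.1 -0.3  0.3] w 0.0561 q [-0.28  0.13  1.53 -0.    1.48 -1.  ]
shift [5.2  5.96 0.77]
turn [-8.47 -2.64  7.25]
[[294.66301803 243.64299683]]
[([245.2, 295.5], 0.96)]
```

View pics/s4.png

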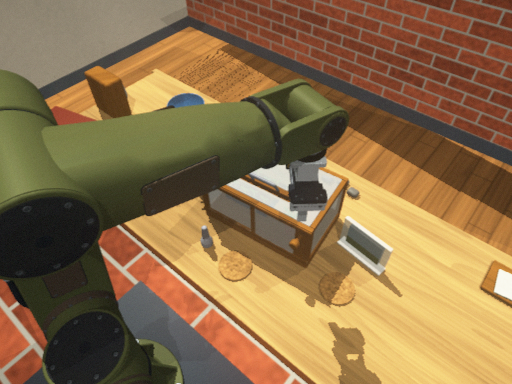

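The network finds the knob at (245,295), against (244,295) predicted for shut. I'll finish the turn.

Emit:
carry_out:
  deltas:
    - {"x": 0, "y": 0, "z": 0, "wx": 0, "wy": 0, "wz": 1, "jaw": 60}
    - {"x": 0, "y": 0, "z": 0, "wx": 0, "wy": 0, "wz": 1, "jaw": 60}
    - {"x": 0, "y": 0, "z": 0, "wx": 0, "wy": 0, "wz": 1, "jaw": 60}
    - {"x": 0, "y": 0, "z": 0, "wx": 0, "wy": 0, "wz": 1, "jaw": 60}
    - {"x": 0, "y": 0, "z": 0, "wx": 0, "wy": 0, "wz": 1, "jaw": 60}
    - {"x": 0, "y": 0, "z": 0, "wx": 0, "wy": 0, "wz": 1, "jaw": 60}
    - {"x": 0, "y": 0, "z": 0, "wx": 0, "wy": 0, "wz": 1, "jaw": 60}
    - {"x": 0, "y": 0, "z": 0, "wx": 0, "wy": 0, "wz": 0.5, "jaw": 60}
    - {"x": 0, "y": 0, "z": 0, "wx": 0, "wy": 0, "wz": 0, "jaw": 60}

```text
time_s: 9.88
ee_pos: [0.4897, -0.1002, 0.2879]
eef_rot: [3.141, 0.0, 1.698]
force: [-0.1, -0.8, -0.6]
grip_width: 0.0563
```

Run:
```python
from h import *
todo(*barpose(0,.0,.09)); todo(*barpose(0,.7,.08))
```

```text
t 9.88 pos [ 0.4897 -0.1002  0.2879] rpy [3.141 0.    1.698] F [-0.1 -0.8 -0.6] w 0.0563 q [-0.28  0.13  1.53 -0.    1.48 -0.4 ]
shift [ 7.63  3.99 -0.47]
turn [0.   0.   0.13]
t 9.88 pos [ 0.4897 -0.1002  0.2879] rpy [3.141 0.    1.698] F [-0.1 -0.8 -0.6] w 0.0563 q [-0.28  0.13  1.53 -0.    1.48 -0.4 ]
shift [7.65 2.02 0.75]
turn [-8.75 -0.04  0.12]
```

Emit:
carry_out:
  deltas:
    - {"x": 0.7, "y": 0, "z": 0, "wx": 0, "wy": 0, "wz": 0.1, "jaw": 60}
    - {"x": 1, "y": 0.4, "z": 0, "wx": 0, "wy": 0, "wz": 0, "jaw": 60}
    - {"x": 1, "y": 0.4, "z": 0, "wx": 0, "wy": 0, "wz": 0, "jaw": 60}
    - {"x": 1, "y": 0.4, "z": 0, "wx": 0, "wy": 0, "wz": 0, "jaw": 60}
    - {"x": 1, "y": 0.4, "z": 0, "wx": 0, "wy": 0, "wz": 0, "jaw": 60}
    - {"x": 1, "y": 0.4, "z": 0, "wx": 0, "wy": 0, "wz": 0, "jaw": 60}
    - {"x": 1, "y": 0, "z": 0, "wx": -0.5, "wy": 0, "wz": 0, "jaw": 60}
    - {"x": 0.9, "y": 0, "z": 0, "wx": -1, "wy": 0, "wz": 0, "jaw": 60}
    - {"x": 0, "y": 0, "z": 0, "wx": -1, "wy": 0, "wz": 0, "jaw": 60}
    - {"x": 0, "y": 0, "z": 0, "wx": -1, "wy": 0, "wz": 0, "jaw": 60}
    - {"x": 0, "y": 0, "z": 0, "wx": -1, "wy": 0, "wz": 0, "jaw": 60}
    - {"x": 0, "y": 0, "z": 0, "wx": -1, "wy": 0, "wz": 0, "jaw": 60}

```text
time_s: 10.88
ee_pos: [0.5114, 0.0555, 0.2882]
eef_rot: [2.697, 0.002, 1.693]
force: [0.7, 0.2, 0.5]
grip_width: 0.0566
```

Emit:
carry_out:
  deltas:
    - {"x": 0, "y": 0, "z": 0, "wx": -1, "wy": 0, "wz": 0, "jaw": 60}
    - {"x": 0, "y": 0, "z": 0, "wx": -1, "wy": 0, "wz": 0, "jaw": 60}
    - {"x": 0, "y": 0, "z": 0, "wx": -1, "wy": 0, "wz": 0, "jaw": 60}
    - {"x": 0, "y": 0, "z": 0, "wx": -0.25, "wy": 0, "wz": 0, "jaw": 60}
    - {"x": 0, "y": 0, "z": 0, "wx": 0, "wy": 0, "wz": 0, "jaw": 45}
    - {"x": 0, "y": 0, "z": 0, "wx": 0, "wy": 0, "wz": 0, "jaw": 45}

```text
time_s: 11.38
ee_pos: [0.5114, 0.0554, 0.288]
eef_rot: [2.442, 0.002, 1.691]
force: [0.6, 0.1, -0.4]
grip_width: 0.0464
```

Run:
```python
from h import *
import cv2
todo(*barpose(0,.7,.08)); todo(*barpose(0,.7,.0))
im=ctrl.camera('wrist')
for y in(-.04,0,.04):
    u=proj('wrist',case2w(CASE,[-.062,y,.226]))[0]; print(u); cv2.circle(im,tuple(int(v) for v in u),2,(0,0,255),-1)
print([(d['position'],d['conf']) for d in ctrl.mark_of('wrist','flap_bar')])
cv2.imwrite('pics/w5.png',im); im=ctrl.camera('side')
for y in(-.04,0,.04):
    u=proj('side',case2w(CASE,[-.062,y,.226]))[0]; cv2.circle(im,tuple(int(round(v)) for v in u),1,(0,0,255),-1)
cv2.imwrite('pics/d5.png',cv2.resize(im[100:300,120:370],None,fx=3,fy=3))
```

```text
t 11.38 pos [0.5114 0.0554 0.288 ] rpy [2.442e+00 2.000e-03 1.691e+00] F [ 0.6  0.1 -0.4] w 0.0464 q [-0.01 -0.21  2.01  0.13  0.65 -0.2 ]
shift [ 0.07 -0.52  0.55]
turn [-0.   -0.01  0.04]
t 11.38 pos [0.5114 0.0554 0.288 ] rpy [2.442e+00 2.000e-03 1.691e+00] F [ 0.6  0.1 -0.4] w 0.0464 q [-0.01 -0.21  2.01  0.13  0.65 -0.2 ]
shift [ 0.07 -0.52  4.55]
turn [-0.   -0.01  0.04]
[241.25557602 249.61812374]
[240.80605431 201.8896238 ]
[240.32025798 150.30962275]
[([203.6, 242.6], 0.67)]
```

View pics/w5.png

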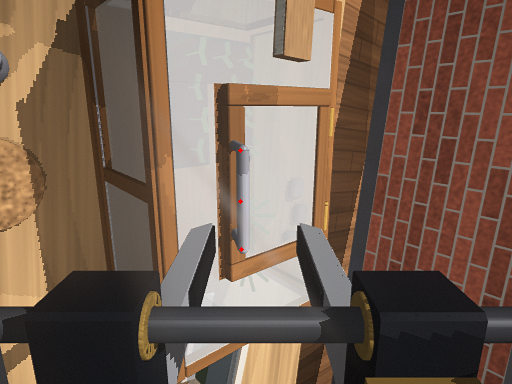

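View pics/d5.png

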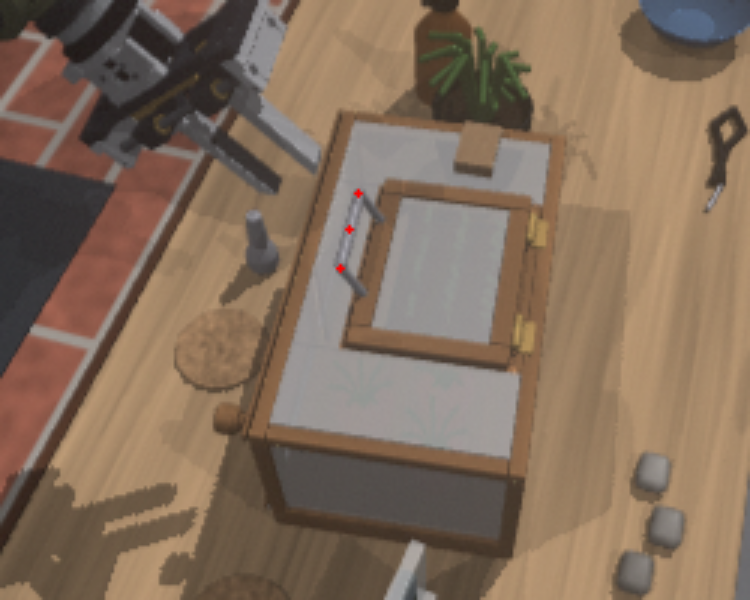

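In the wrist view the bar runs along column ~243, rows 147–252. The prediction is column 241, so it sits about 2 mm further along tool +y. I'll approach along the tool with that correction.

Emit:
carry_out:
  deltas:
    - {"x": 0.1, "y": -0.4, "z": 0, "wx": 0, "wy": 0, "wz": 0, "jaw": 45}
    - {"x": 0, "y": 0, "z": 0.6, "wx": 0, "wy": 0, "wz": 0, "jaw": 45}
    - {"x": 0, "y": 0, "z": 0.7, "wx": 0, "wy": 0, "wz": 0, "jaw": 45}
    - {"x": 0, "y": 0, "z": 0.7, "wx": 0, "wy": 0, "wz": 0, "jaw": 45}
    - {"x": 0, "y": 0, "z": 0.7, "wx": 0, "wy": 0, "wz": 0, "jaw": 45}
    - {"x": 0, "y": 0, "z": 0.6, "wx": 0, "wy": 0, "wz": 0, "jaw": 45}
    - {"x": 0, "y": 0, "z": 0.5, "wx": 0, "wy": 0, "wz": 0, "jaw": 45}
    - {"x": 0, "y": 0, "z": 0.4, "wx": 0, "wy": 0, "wz": 0, "jaw": 45}
    - {"x": 0, "y": 0, "z": 0.3, "wx": 0, "wy": 0, "wz": 0, "jaw": 45}
    - {"x": 0, "y": 0, "z": 0, "wx": 0, "wy": 0, "wz": 0, "jaw": 45}

```text
time_s: 12.37
ee_pos: [0.5627, 0.0637, 0.2123]
eef_rot: [2.443, -0.0, 1.689]
force: [-0.6, 0.0, -0.7]
grip_width: 0.0423
```

Run:
```python
from h import *
import cv2
todo(*barpose(0,.7,.0))
im=ctrl.camera('wrist')
cv2.imwrite('pics/w6.png',im); im=ctrl.camera('side')
cv2.imwrite('pics/d6.png',cv2.resize(im[100:300,120:370],None,fx=3,fy=3))
```

```text
t 12.37 pos [0.5627 0.0637 0.2123] rpy [ 2.443 -0.     1.689] F [-0.6  0.  -0.7] w 0.0423 q [ 0.02  0.    2.    0.15  0.44 -0.22]
shift [-0.05 -0.07 -0.02]
turn [-0.02 -0.01  0.01]
```

View pics/w6.png

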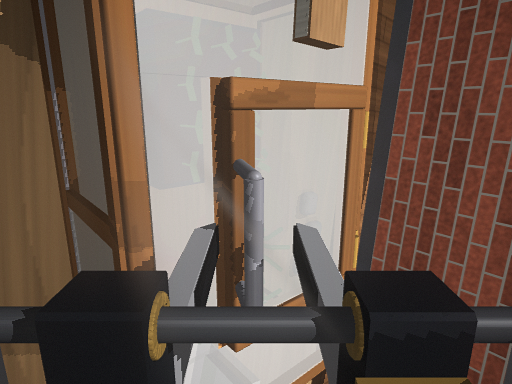

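View pics/d6.png

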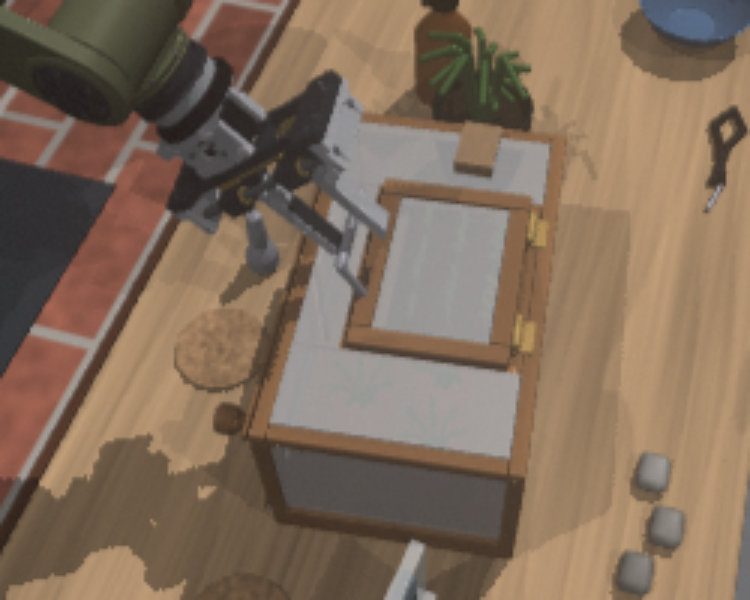

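The bar is centred between the fingers, at column 255 with the fingertips at 215 and 295. I'll close on it.

Emit:
carry_out:
  deltas:
    - {"x": 0, "y": 0, "z": 0, "wx": 0, "wy": 0, "wz": 0, "jaw": 0}
    - {"x": 0, "y": 0, "z": 0, "wx": 0, "wy": 0, "wz": 0, "jaw": 0}
    - {"x": 0, "y": 0, "z": 0, "wx": 0, "wy": 0, "wz": 0, "jaw": 0}
    - {"x": 0, "y": 0, "z": 0, "wx": 0, "wy": 0, "wz": 0, "jaw": 0}
    - {"x": 0, "y": 0, "z": 0, "wx": 0, "wy": 0, "wz": 0, "jaw": 0}
    - {"x": 0, "y": 0, "z": 0, "wx": 0, "wy": 0, "wz": 0, "jaw": 0}
    - {"x": 0, "y": 0, "z": 0, "wx": 0, "wy": 0, "wz": 0, "jaw": 0}
    - {"x": 0, "y": 0, "z": 0, "wx": 0, "wy": 0, "wz": 0, "jaw": 0}
  squeeze: 25

```text
time_s: 13.13
ee_pos: [0.5626, 0.0635, 0.2133]
eef_rot: [2.442, -0.0, 1.689]
force: [-4.2, -0.9, 1.0]
grip_width: 0.0092
```

Run:
```python
from h import *
todo(*barpose(0,.7,.0))
# rows for lift from nominal pose: N steps of equal angle
N=20
for th in [0,.4]:
    p0,R0=barpose(th,.7); p1,R1=barpose(th+.785/N,.7)
    print(R0.inv().apply(p1-p0)/.02,(R0.inv()*R1).as_rotvec()/.08)
```

```text
t 13.13 pos [0.5626 0.0635 0.2133] rpy [ 2.442 -0.     1.689] F [-4.2 -0.9  1. ] w 0.0092 q [ 0.02  0.    2.    0.15  0.45 -0.22]
shift [-0.04 -0.1   0.03]
turn [-0.01 -0.01  0.01]
[-2.03317273e-16  2.12277524e-01 -1.65931679e-01] [ 4.90625000e-01  0.00000000e+00 -1.38786787e-15]
[-4.18929008e-16  2.12277524e-01 -1.65931679e-01] [ 4.90625000e-01 -6.93933933e-16 -4.33708708e-17]
```

Gripped, with the opening at 9.2 mm on the 10 mm bar. A circular lift means the same row repeated. I'll do 6 rows first and check the force.

Emit:
carry_out:
  deltas:
    - {"x": 0, "y": 0.21, "z": -0.17, "wx": 0.49, "wy": 0, "wz": 0, "jaw": 0}
    - {"x": 0, "y": 0.21, "z": -0.17, "wx": 0.49, "wy": 0, "wz": 0, "jaw": 0}
    - {"x": 0, "y": 0.21, "z": -0.17, "wx": 0.49, "wy": 0, "wz": 0, "jaw": 0}
    - {"x": 0, "y": 0.21, "z": -0.17, "wx": 0.49, "wy": 0, "wz": 0, "jaw": 0}
    - {"x": 0, "y": 0.21, "z": -0.17, "wx": 0.49, "wy": 0, "wz": 0, "jaw": 0}
    - {"x": 0, "y": 0.21, "z": -0.17, "wx": 0.49, "wy": 0, "wz": 0, "jaw": 0}

```text
time_s: 13.63
ee_pos: [0.5728, 0.0647, 0.2448]
eef_rot: [2.677, 0.0, 1.689]
force: [17.9, 2.4, -11.9]
grip_width: 0.0089
```

```bash
cat >> h.py <<'E'
def flapest(case=None):
    case=CASE if case is None else case
    o=ctrl.get_obs(); Rm=R.from_euler('xyz',o['eef_rot'])
    g=o['ee_pos']-Rm.apply([0,0,.0188])
    l=R.from_euler('z',-case[2]).apply(g-[case[0],case[1],0])
    v=l-HIN; a=np.arctan2(v[2],-v[0])-np.arctan2(.04,.147)
    print('bar in case',np.round(l,4),'radius',round(float(np.hypot(v[0],v[2])),4),'flap',round(float(a),4))
    return a
E
python3 - <<'E'
from h import *
a=flapest(); todo(*barpose(6*.03925,.7)); todo(*barpose(.785,.7))
E
```

```text
bar in case [-0.0469  0.0008  0.2616] radius 0.152 flap 0.2546
t 13.63 pos [0.5728 0.0647 0.2448] rpy [2.677 0.    1.689] F [ 17.9   2.4 -11.9] w 0.0089 q [ 0.03  0.08  1.76  0.05  0.84 -0.11]
shift [-0.04 -0.13  0.07]
turn [ 0.   -0.    0.01]
t 13.63 pos [0.5728 0.0647 0.2448] rpy [2.677 0.    1.689] F [ 17.9   2.4 -11.9] w 0.0089 q [ 0.03  0.08  1.76  0.05  0.84 -0.11]
shift [-0.04  3.29 -1.41]
turn [ 6.87 -0.    0.01]
```

The reaction is about 21 N, directed at the hinge, so my arc is a millimetre or two too far out. I'll steer inward while continuing.

Emit:
carry_out:
  deltas:
    - {"x": 0, "y": 0.23, "z": -0.14, "wx": 0.49, "wy": 0, "wz": 0, "jaw": 0}
    - {"x": 0, "y": 0.23, "z": -0.14, "wx": 0.49, "wy": 0, "wz": 0, "jaw": 0}
    - {"x": 0, "y": 0.23, "z": -0.14, "wx": 0.49, "wy": 0, "wz": 0, "jaw": 0}
    - {"x": 0, "y": 0.21, "z": -0.17, "wx": 0.49, "wy": 0, "wz": 0, "jaw": 0}

```text
time_s: 13.97
ee_pos: [0.5835, 0.066, 0.2631]
eef_rot: [2.836, 0.0, 1.689]
force: [-3.9, -0.5, 1.8]
grip_width: 0.0091
```

Run:
```python
from h import *
a=flapest(); todo(*barpose(10*.03925,.7)); todo(*barpose(.785,.7))
o=ctrl.get_obs(); print(R.from_euler('xyz',o['eef_rot']).inv().apply(o['force']))
```

```text
bar in case [-0.0334  0.0008  0.2811] radius 0.1518 flap 0.4109
t 13.97 pos [0.5835 0.066  0.2631] rpy [2.836 0.    1.689] F [-3.9 -0.5  1.8] w 0.0091 q [ 0.04  0.17  1.58  0.03  1.09 -0.09]
shift [-0.04 -0.13  0.06]
turn [-0.02 -0.    0.01]
t 13.97 pos [0.5835 0.066  0.2631] rpy [2.836 0.    1.689] F [-3.9 -0.5  1.8] w 0.0091 q [ 0.04  0.17  1.58  0.03  1.09 -0.09]
shift [-0.04  2.23 -1.2 ]
turn [4.88 0.   0.02]
[-0.04459421 -3.20576918 -2.93649515]
```

Emit:
carry_out:
  deltas:
    - {"x": 0, "y": 0.21, "z": -0.17, "wx": 0.49, "wy": 0, "wz": 0, "jaw": 0}
    - {"x": 0, "y": 0.21, "z": -0.17, "wx": 0.49, "wy": 0, "wz": 0, "jaw": 0}
    - {"x": 0, "y": 0.21, "z": -0.17, "wx": 0.49, "wy": 0, "wz": 0, "jaw": 0}
    - {"x": 0, "y": 0.21, "z": -0.17, "wx": 0.49, "wy": 0, "wz": 0, "jaw": 0}
    - {"x": 0, "y": 0.21, "z": -0.17, "wx": 0.49, "wy": 0, "wz": 0, "jaw": 0}
    - {"x": 0, "y": 0.21, "z": -0.17, "wx": 0.49, "wy": 0, "wz": 0, "jaw": 0}

```text
time_s: 14.47
ee_pos: [0.6043, 0.0684, 0.2874]
eef_rot: [3.071, 0.0, 1.689]
force: [3.2, 0.7, -5.4]
grip_width: 0.009
```

Run:
```python
from h import *
a=flapest(); todo(*barpose(16*.03925,.7)); todo(*barpose(.785,.7))
o=ctrl.get_obs(); print(R.from_euler('xyz',o['eef_rot']).inv().apply(o['force']))
```

```text
bar in case [-0.0081  0.0008  0.3062] radius 0.152 flap 0.6458
t 14.47 pos [0.6043 0.0684 0.2874] rpy [3.071 0.    1.689] F [ 3.2  0.7 -5.4] w 0.009 q [ 0.05  0.34  1.28  0.    1.45 -0.07]
shift [-0.04 -0.12  0.06]
turn [-0.01 -0.    0.01]
t 14.47 pos [0.6043 0.0684 0.2874] rpy [3.071 0.    1.689] F [ 3.2  0.7 -5.4] w 0.009 q [ 0.05  0.34  1.28  0.    1.45 -0.07]
shift [-0.04  0.77 -0.55]
turn [1.95 0.   0.01]
[0.30705658 2.84330251 5.58513009]
```

Emit:
carry_out:
  deltas:
    - {"x": 0, "y": 0.21, "z": -0.16, "wx": 0.49, "wy": 0, "wz": 0, "jaw": 0}
    - {"x": 0, "y": 0.21, "z": -0.16, "wx": 0.49, "wy": 0, "wz": 0, "jaw": 0}
    - {"x": 0, "y": 0.21, "z": -0.16, "wx": 0.49, "wy": 0, "wz": 0, "jaw": 0}
    - {"x": 0, "y": 0.19, "z": -0.15, "wx": 0.44, "wy": 0, "wz": 0, "jaw": 0}
    - {"x": 0, "y": 0, "z": 0, "wx": 0, "wy": 0, "wz": 0, "jaw": 0}
    - {"x": 0, "y": 0, "z": 0, "wx": 0, "wy": 0, "wz": 0, "jaw": 0}
    - {"x": 0, "y": 0, "z": 0, "wx": 0, "wy": 0, "wz": 0, "jaw": 0}
    - {"x": 0, "y": 0, "z": 0, "wx": 0, "wy": 0, "wz": 0, "jaw": 0}

```text
time_s: 15.13
ee_pos: [0.6199, 0.0702, 0.2999]
eef_rot: [-3.062, 0.0, 1.689]
force: [3.0, -0.0, -4.9]
grip_width: 0.0092
```

Run:
```python
from h import *
import cv2
a=flapest(); todo(*barpose(.785,.7))
o=ctrl.get_obs(); Rm=R.from_euler('xyz',o['eef_rot']); print(Rm.inv().apply(o['force']))
# est at shut with grip, for the offset
g=np.array([.5626,.0635,.2133])-R.from_euler('xyz',[2.442,0,1.689]).apply([0,0,.0188])
l=R.from_euler('z',-CASE[2]).apply(g-[CASE[0],CASE[1],0]); v=l-HIN
print('shut est',l,np.arctan2(v[2],-v[0])-np.arctan2(.04,.147),np.hypot(v[0],v[2]))
for c in('scene','side','wrist'):
    im=ctrl.camera(c); cv2.imwrite(f'pics/{c}7.png',im)
    if c=='wrist': continue
    for th,col in((.735,(255,0,0)),(.785,(0,0,255)),(.835,(0,255,0))):
        P=[]
        for y in(-.09,.09):
            for x in (-.05,.085): P.append(HIN+R.from_euler('y',th).apply(np.array([x,y,.192])-HIN))
        for u in proj(c,case2w(CASE,P)): cv2.circle(im,tuple(int(round(q)) for q in u),1,col,-1)
    ctr=proj(c,case2w(CASE,[0,0,.25]))[0].astype(int)
    cr=im[max(0,ctr[1]-90):ctr[1]+90,max(0,ctr[0]-110):ctr[0]+110]
    cv2.imwrite(f'pics/{c}7z.png',cv2.resize(cr,None,fx=3.3,fy=3.3))
```

```text
bar in case [0.0105 0.0008 0.3186] radius 0.1521 flap 0.793
t 15.13 pos [0.6199 0.0702 0.2999] rpy [-3.062  0.     1.689] F [ 3.  -0.  -4.9] w 0.0092 q [ 0.06  0.48  1.06 -0.    1.68 -0.06]
shift [-0.04 -0.06  0.02]
turn [0.07 0.   0.01]
[-0.39543927  3.34270116  4.69316486]
shut est [-0.06084599  0.00076832  0.22768397] 0.012710041203153166 0.15168588203101754
```

View pics/scene7z.png

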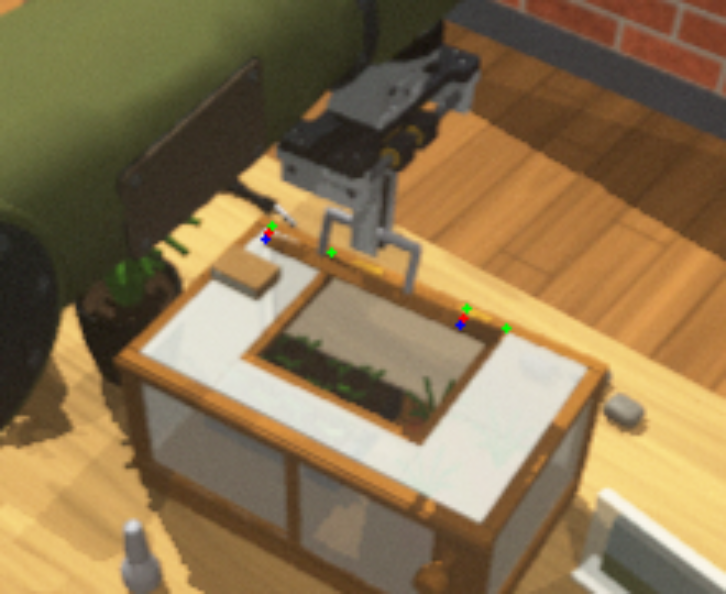

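View pics/side7z.png

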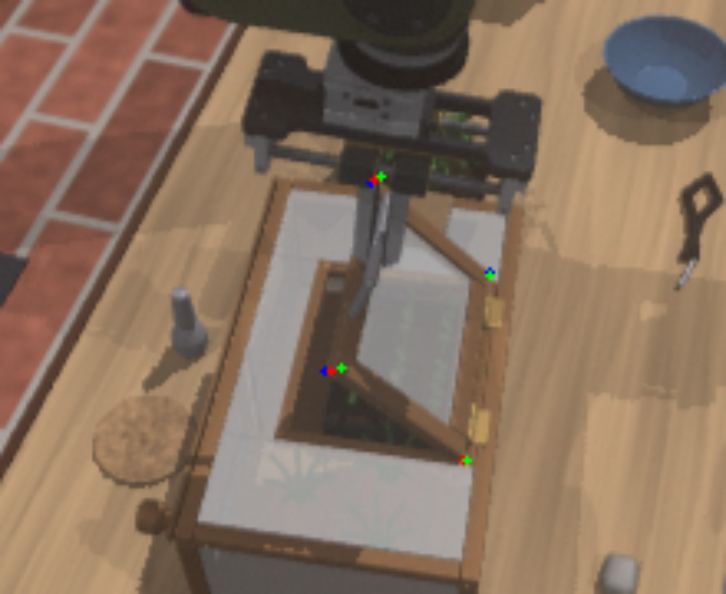

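View pics/wrist7.png

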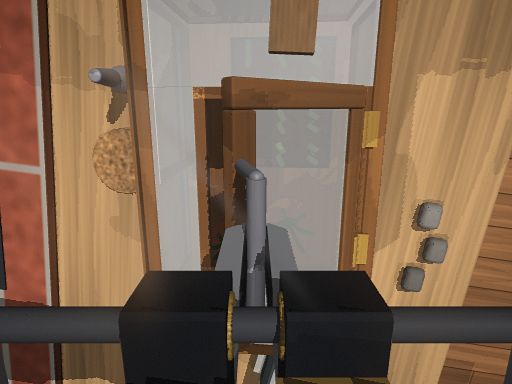

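The side view has the lifted front corner at about (345,365), right at the 0.785 marker. The vent is held, the pane knob is at its shut place, and the bystanders look unmoved. I'll do a last numeric check, then hand in.

Run:
```python
from h import *
import cv2
print([(d['position'],round(d['conf'],2)) for d in ctrl.mark_of('scene','pane_knob')][:1], proj('scene',case2w(CASE,[-.14,-.15,.142])))
a=cv2.imread('pics/scene0.png').astype(int); b=cv2.imread('pics/scene7.png').astype(int)
for n,(r,c) in dict(stopper=(238,206),coaster0=(265,235),coaster1=(288,338),frame=(246,364),matchbox=(150,239)).items():
    print(n,np.abs(a-b)[r-10:r+10,c-10:c+10].mean().round(1))
flapest(); o=ctrl.get_obs(); print(o['time_s'],o['grip_width'],np.abs(o['joint_vel']).max(),o['force'])
ctrl.hand_in()
```

```text
[([243.2, 294.7], 0.73)] [[294.66301803 243.64299683]]
stopper 22.2
coaster0 29.8
coaster1 24.3
frame 20.9
matchbox 18.9
bar in case [0.0105 0.0008 0.3187] radius 0.1522 flap 0.7932
15.3333 0.008964217134488596 0.005041220727190417 [ 3.5149527   0.21836231 -7.07477983]
the job is handed in; nothing more can be done
```

The pane is shut and the arm is holding the roof vent open at about 45°. I handed in at 15.3 s, still gripping the handle.

- **Pane:** I gripped the knob and slid the pane until it met its stop, where the reaction was about 17 N. In the final scene picture the knob is within half a pixel of its predicted shut position.
- **Vent:** I gripped the bar with 25 N and lifted it along the hinge arc. The arm's position gives 0.793 rad as read, or about 0.780 after taking off the 0.013 it read with the vent shut. The tool's turn gives 0.779. That is about 44.7°, and the side picture agrees.
- **Force:** The reaction was about 21 N partway up, because my arc was a millimetre or two too wide. I corrected it, and it was about 8 N at the end with the arm at rest.
- **Other items:** In the final pictures the matchbox, stopper, coasters, frame and planter look unmoved. My pixel-difference check on some of them was inconclusive, since shadow and image noise changed every patch. I did not check the mister in the last pictures.

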